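# Find the hidden catch of the cash drawer

### The arm

A 6-joint arm with a two-finger parallel gripper is mounted at the origin on the work surface. World frame = base frame: x ahead of the robot, y to its left, z up, the work surface at z = 0. Lengths are in m, angles in degrees, forces in N, time in s.
With the tool pointing down it reaches from about 0.375 to 0.925 m from the base axis. Payload 5.7 kg.
Tool frame: the origin (TCP) lies on the centre line of the jaws, within the pads' length; the fingertips stand arm.tip_reach ahead of it and the grasp point (between the pads) lies 5 mm behind it (arm.tip_reach is the distance from the TCP to the fingertips, in m); z points along the fingers, y is the line along which they close (so a half turn about z gives the same grasp; the last joint's range is limited). The gripper opens to 85 mm and grips with 20 to 120 N. Pads are 22 mm wide; open, the fingers measure 114 mm over their backs; the gripper's body (76 mm by 85 mm) begins 54 mm behind the grasp point. The pads swing forward as they close: fully open they stand 13 mm farther back than shut.
Start: joints at [59.868, 20.558, 86.54, -0, 72.909, -6.595], TCP at [0.24, 0.55, 0.245] pointing down, gripper open.
Joint ranges: [-170.27, 170.27], [-57.76, 135], [12.27, 136.19], [-55.21, 235.2], [11.17, 155.16], [-170.74, 170.74]. Speed limits (degrees/s): [136.94, 136.94, 180, 180, 180, 180].

### API

Orientations are given as a 3x3 rotation matrix whose columns are the frame's x, y, z axes.
In Python, from bench import status, viewer, order, arm gives the robot as it stands.
- The arm moves only by the tool servo_tool, never from a script. Its argument "steps" is a list of rows, each an object of numbers: "dx", "dy", "dz": the shift along the tool's x, y, z in m; "ax", "ay", "az": the turn, a rotation vector about the tool's x, y, z in degrees. In form: [{"dx": .., "dy": .., "dz": .., "ax": .., "ay": .., "az": ..}, ...]. A call has 1 to 20 rows; each row is the pose to reach, as a shift and turn from the pose commanded when the call began, along the tool's axes at that moment; what a row does not reach only later rows make up. A row lasts 1/12 s, in which the tool goes at most 41.7 mm and 7.16 degrees, less where a joint would pass 70% of its speed; a pose out of reach is approached as far as the arm can. A call with a gripper value outside its range is refused whole. "gripper" is the opening in per cent of the stroke, from 0 (shut) to 100 (fully open), set as the call begins (left out, the last holds). The fingers move at their own pace and stop on an object; the grip force is fixed at half the most. Time passes only in rows, so rows that repeat a pose let the fingers close. It gives the time, the measured TCP pose, the force, the opening and the grip force at its end, in the units of the state.
- status.get_state(): the state, without advancing time (a new reading comes with each control period).
- viewer.grab_frame(name): name is "scene" or "top"; returns (picture, depth): 384x512x3 uint8, red, green, blue; 384x512 float32, m along the optical axis (not along the pixel's ray), 0 where there is no reading.
- viewer.camera_info(name): a dict with "fx", "fy", "cx", "cy" (pixels), "k1" (the pictures are not rectified: a ray, as slopes to the right and down, at radius r is drawn at 1 + k1 r^2 times it, then the intrinsics apply), "R" (3x3) and "t" (3): a world point X has camera coordinates R X + t. Camera axes: x right, y down, z forward; pixel columns grow to the right and rows downward; lengths in m; the calibration is good to about 2 mm. A picture is of the moment at which its call begins. camera_info takes no time and is no camera call.
- order.finish_job(): hands the job in; it is judged then, once.
Trained networks look in the newest picture that a camera, given by its name, has taken for a name from the list of things; names that differ only in an ending like _2 or _b are one class to them, and where a whole thing is asked for, a point or a joint stands for the part that bears it (a point fixed in the world has none). Each returns a list of dicts, best first, with "p" (0 to 1); they miss things now and then, are a little off and sometimes report something else, mostly with a low value. They report only what shows in the picture. A call takes as long as a camera call.
- viewer.outline_of(name, camera): "pixels" (384x512 bool, what is visible of it) and "extent" ([centre column, centre row, width, height] in pixels, round what is visible of it).
- viewer.tip_of(name, camera): "location" ([column, row] in pixels: a listed point, or the origin of a listed thing).
The state is a dict: "time": time; "joints": joint angles; "joint_vel": joint speeds; "joint_efforts": joint torques, N m; "ee_pos": TCP position; "tool_rot": TCP orientation; "wrist_force": force on the tool from outside, world axes, zero at the start; "wrist_torque": the same for the moment, N m; "opening": finger opening in m; "grip_force": force on a finger pad.
Only numpy, scipy, OpenCV 4.12 (cv2) and the standard library are available. Lean on these libraries where they do the work, as an engineer would, in place of code of your own. Each camera call takes 0.05 s, during which the arm holds its last target. There are 200 camera calls.

### The job

The cash drawer on the pottery shop's counter is shut by a hidden catch: one of the five flush square caps in its flat top is a sprung release button, the other four are solid blanks that look just the same. Feel across the caps with your fingertips until you find the one that gives way, press that one down so that the drawer springs fully open by itself, then let the button come up again and move clear. Never touch the drawer itself, and neither lift nor shift the pottery and the other things standing on and around it.

Things in the scene. Friction and masses are not known exactly. Their poses are not given: they have to be found in the camera images.
- till: Cash drawer's grey steel case, fixed: 280 mm deep (its x), 380 mm wide (its y), 100 mm high, flat level top. Origin: centre of its underside, on the counter; z up; the drawer's front is at its -x end, towards the robot, with free counter before it. Loose pottery up to 80 mm tall stands on the rear of the top, centred 125 mm or more behind the row of caps; more loose things stand left and right of it.
- cap0 (a point): Well 1 of 5: its centre, level with the case's top face (100 mm up), at the case's x = -50, y = 132 mm. The wells lie in a row along y, 66 mm apart, each 50 mm square, sides along the case's x and y. In each a black plastic cap 48.5 mm square, flat face 1.5 mm below the top. One of the five caps is the sprung release, the others are solid and do not give.
- cap1 (a point): Well 2 of 5: its centre, level with the case's top face (100 mm up), at the case's x = -50, y = 66 mm. The wells lie in a row along y, 66 mm apart, each 50 mm square, sides along the case's x and y. In each a black plastic cap 48.5 mm square, flat face 1.5 mm below the top. One of the five caps is the sprung release, the others are solid and do not give.
- cap2 (a point): Well 3 of 5: its centre, level with the case's top face (100 mm up), at the case's x = -50, y = 0 mm. The wells lie in a row along y, 66 mm apart, each 50 mm square, sides along the case's x and y. In each a black plastic cap 48.5 mm square, flat face 1.5 mm below the top. One of the five caps is the sprung release, the others are solid and do not give.
- cap3 (a point): Well 4 of 5: its centre, level with the case's top face (100 mm up), at the case's x = -50, y = -66 mm. The wells lie in a row along y, 66 mm apart, each 50 mm square, sides along the case's x and y. In each a black plastic cap 48.5 mm square, flat face 1.5 mm below the top. One of the five caps is the sprung release, the others are solid and do not give.
- cap4 (a point): Well 5 of 5: its centre, level with the case's top face (100 mm up), at the case's x = -50, y = -132 mm. The wells lie in a row along y, 66 mm apart, each 50 mm square, sides along the case's x and y. In each a black plastic cap 48.5 mm square, flat face 1.5 mm below the top. One of the five caps is the sprung release, the others are solid and do not give.
- release (a joint): How far the one sprung cap is pressed down, in m: 0 at rest, 0.006 at its stop. It starts to give at about 1.7 N and takes about 5 N at its stop; it frees the drawer at about 0.0035 and comes up by itself. Which well it sits in is not told.
- slide (a joint): How far the drawer has come out towards its front (the case's -x), in m: 0 shut and caught, 0.07 fully open at its stop. Once freed, a weak spring drives it out in about 1 s; it then stays open.
- drawer: The drawer itself: a dark steel front, 12 mm thick, 376 mm wide, 76 mm high, without a handle, on a black tray with coins. Not to be touched. Its origin coincides with the case's while shut and moves with it.
- mug: White mug, 72 mm across, 75 mm high, loose, on the rear of the case's top. Origin: centre of its underside. Leave alone.
- dish: White bowl, 84 mm across, 35 mm high, loose, on the rear of the case's top. Origin: centre of its underside. Leave alone.
- gnome: White pottery gnome, 56 mm across, 80 mm high, loose, on the rear of the case's top. Origin: centre of its underside. Leave alone.
- glaze: White bottle with black cap, 48 mm across, 110 mm high, loose, on the counter left of the case. Origin: centre of its underside. Leave alone.
- jar: Glass jar, 70 mm across, 80 mm high, loose, on the counter left of the case. Origin: centre of its underside. Leave alone.
- plate: White plate, 170 mm across, 20 mm high, loose, on the counter right of the case. Origin: centre of its underside. Leave alone.
- brush: Paint brush, 190 mm long, loose, lying on the counter right of the case. Its x axis points to the bristles. Leave alone.

How it is judged (in metres and radians):
On the way, in this order (a step that is already met when the one before it is completed fails the run):
1. the sprung cap is pressed down while the drawer is still shut (value of joint release above 0.0025 m and value of joint slide below 0.03 m), for 0.05 s.
2. the drawer has sprung out (value of joint slide above 0.06 m), for 0.2 s.
At the end, for the whole second after the job is handed in: the drawer is out by more than 60 mm, the sprung cap is back up (within 1.5 mm), and every loose thing stands within 20 mm (the brush 25 mm) of where it was (value of joint slide above 0.06 m and value of joint release below 0.0015 m and distance of each of mug, dish, gnome, glaze, plate, jar from where it was at the start of the episode below 0.02 m and distance of brush from where it was at the start of the episode below 0.025 m); the robot touches nothing.
It fails at once if a loose thing is lifted or moved by more than 20 mm (the brush 25 mm) (distance of any of mug, dish, gnome, glaze, plate, jar from where it was at the start of the episode above 0.02 m or distance of brush from where it was at the start of the episode above 0.025 m).
It fails at once if the drawer is touched by the robot (contact force between any of the fingers, the arm and drawer above 1 N).
It also fails if it takes over 45 s, if anything falls off the work surface, if the arm or the gripper's body presses on something with over 40 N, if the wrist force passes 120 N, or if a joint passes its speed limit or range.

## Working session

There is one attempt and no reset: what is moved stays moved. The work goes in short steps, Python scripts to look and compute and a tool call to move; the robot and the scene stay as the last step left them, time stands still between calls to the robot, and variables do not carry over. Pictures are saved under pics/ and viewed, at most 10 in all, crops included, and the job is handed in when it is done.

Besides the shell and the picture viewer there is one more tool, called after "Call:" as name(argument=value, ...) on one line, values as JSON. servo_tool: Moves the arm, as the interface text tells. Its arguments: {"type":"object","properties":{"steps":{"type":"array","items":{"type":"object","properties":{"dx":{"type":"number"},"dy":{"type":"number"},"dz":{"type":"number"},"ax":{"type":"number"},"ay":{"type":"number"},"az":{"type":"number"}}}},"gripper":{"type":"number"}},"required":["steps"]}

```bash
mkdir -p pics
cat > h.py <<'E'
import numpy as np, cv2
from bench import status, viewer, order, arm
def ray(cam,uv):
    c=viewer.camera_info(cam); K=np.array([[c['fx'],0,c['cx']],[0,c['fy'],c['cy']],[0,0,1.]])
    p=cv2.undistortPoints(np.array(uv,float).reshape(-1,1,2),K,np.array([c['k1'],0,0,0,0.])).reshape(-1,2)
    R=np.array(c['R']);t=np.array(c['t'])
    return -R.T@t, np.c_[p,np.ones(len(p))]@R
def atz(cam,uv,z):
    o,d=ray(cam,uv); return o+d*((z-o[2])/d[:,2])[:,None]
E
python3 - <<'E'
from h import *
s=status.get_state(); print(s['time'],s['ee_pos'],s['tool_rot'],s['wrist_force'],s['opening'],arm.tip_reach)
ims=[]
for cam in('top','scene'):
    im,d=viewer.grab_frame(cam); ims.append(im[:,:,::-1]); cv2.imwrite(f'pics/{cam}.png',cv2.resize(im[:,:,::-1],(768,576)))
    np.save(cam+'_d.npy',d)
    for i in range(5):
        r=viewer.tip_of(f'cap{i}',cam)
        if r: print(cam,i,r[0]['p'],r[0]['location'],atz(cam,r[0]['location'],.1))
    r=viewer.outline_of('till',cam)
    if r: print('till',r[0]['p'],r[0]['extent'])
E
```

```text
0.0 [0.23927046 0.54949858 0.24443697] [[-9.16783709e-01  3.99382938e-01 -9.48255750e-04]
 [ 3.99384006e-01  9.16782267e-01 -1.64027293e-03]
 [ 2.14247033e-04 -1.88249368e-03 -9.99998205e-01]] [ 0.14928463 -0.78157464 -0.47492379] 0.08554940047554961 0.014
top 0 0.93 [202.4, 217.2] [[0.54286733 0.13168633 0.1       ]]
top 1 0.93 [202.4, 217.2] [[0.54286733 0.13168633 0.1       ]]
top 2 0.93 [202.4, 217.2] [[0.54286733 0.13168633 0.1       ]]
top 3 0.93 [202.4, 217.2] [[0.54286733 0.13168633 0.1       ]]
top 4 0.93 [202.4, 217.2] [[0.54286733 0.13168633 0.1       ]]
till 0.55 [224.8, 195.9, 157.1, 133.2]
scene 0 0.93 [302.2, 178.0] [[0.54732878 0.12618208 0.1       ]]
scene 1 0.93 [302.2, 178.0] [[0.54732878 0.12618208 0.1       ]]
scene 2 0.93 [302.2, 178.0] [[0.54732878 0.12618208 0.1       ]]
scene 3 0.93 [302.2, 178.0] [[0.54732878 0.12618208 0.1       ]]
scene 4 0.93 [302.2, 178.0] [[0.54732878 0.12618208 0.1       ]]
till 0.59 [293.4, 226.3, 210.2, 153.7]
```

Run:
```python
from h import *
for cam in('top','scene'):
    viewer.grab_frame(cam)
    for r in viewer.tip_of('cap0',cam): print(cam,r['p'],r['location'],atz(cam,[r['location']],.1).round(4))
d=np.load('top_d.npy')
c=viewer.camera_info('top');print(c)
```

```text
top 0.62 [178.6, 220.0] [[0.536  0.1963 0.1   ]]
top 0.6 [250.8, 200.9] [[ 0.5863 -0.0006  0.1   ]]
top 0.6 [273.3, 192.9] [[ 0.6079 -0.0627  0.1   ]]
top 0.59 [204.0, 213.8] [[0.5522 0.1274 0.1   ]]
top 0.57 [227.2, 208.8] [[0.5652 0.0642 0.1   ]]
top 0.16 [211.2, 164.2] [[0.6917 0.1083 0.1   ]]
scene 0.8 [226.3, 197.7] [[ 0.5864 -0.0585  0.1   ]]
scene 0.63 [251.6, 194.8] [[ 0.5871 -0.0017  0.1   ]]
scene 0.62 [298.3, 178.8] [[0.5486 0.1163 0.1   ]]
scene 0.62 [278.1, 188.2] [[0.575  0.0616 0.1   ]]
scene 0.57 [327.1, 171.8] [[0.5343 0.1923 0.1   ]]
{'fx': 454.050007945391, 'fy': 454.050007945391, 'cx': 250.32607655326498, 'cy': 201.25437111971453, 'k1': 0.02815732517302686, 'R': array([[-1.23708865e-02, -9.99919471e-01, -2.83082600e-03],
       [-9.82304282e-01,  1.26819703e-02, -1.86862157e-01],
       [ 1.86883010e-01,  4.69081956e-04, -9.82382064e-01]]), 't': array([0.00826629, 0.5936656 , 1.23263744])}
```

View pics/top.png

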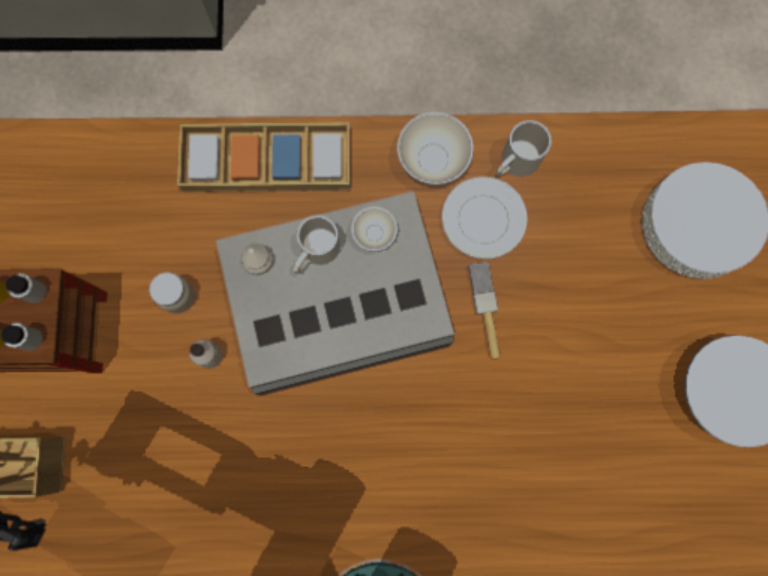

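View pics/scene.png

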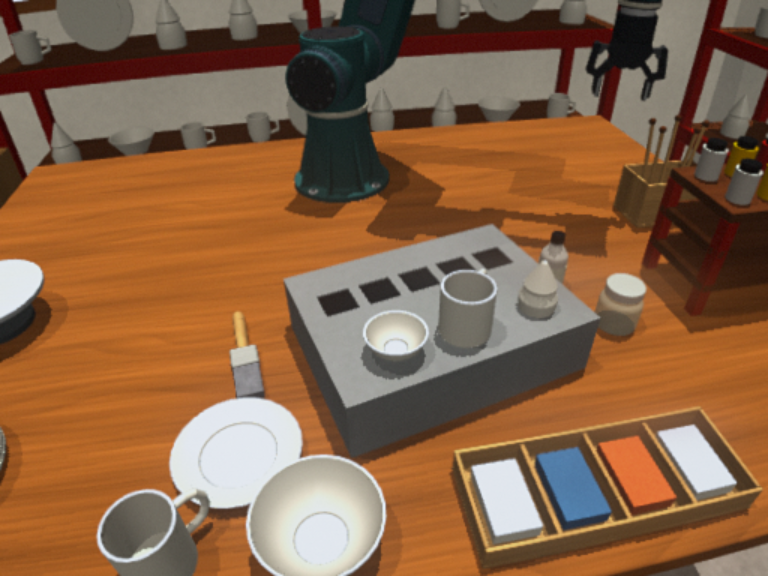

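The top view shows the till with five black caps in a row, from about (270,330) to (410,295) in the enlarged picture. The mug, dish and gnome stand behind the row, and the glaze bottle is left at (205,353). I'll refine the cap centres from the dark squares.

Run:
```python
from h import *
seeds={'top':[(180,220),(203,214),(227,208),(250,202),(273.5,196.5)],'scene':[(328,172),(304,179),(279,186),(253,193),(225,201)]}
res=[]
for cam,S in seeds.items():
    im,d=viewer.grab_frame(cam); g=im.max(2)
    n,lab,st,cen=cv2.connectedComponentsWithStats((g<75).astype(np.uint8))
    P=[]
    for u,v in S:
        l=lab[round(v),round(u)]; print(cam,st[l][2:],cen[l].round(1)); P.append(cen[l])
    W=atz(cam,P,.0985); res.append(W); print(W.round(4)); print(d[round(v)+12,round(u)])
    k=132-66*np.arange(5.)
    m=W[:,:2].mean(0); ax=((W[:,:2]-m)*k[:,None]).sum(0)/(k**2).sum()*1000; print('centre',m,'len',np.hypot(*ax),'yaw',np.degrees(np.arctan2(-ax[0],ax[1])))
s=status.get_state();R=s['tool_rot'];print(s['joints'],'toolyaw x',np.degrees(np.arctan2(R[1,0],R[0,0])))
for n in('glaze','mug','gnome'):
    for r in viewer.tip_of(n,'top')[:2]: print(n,r['p'],atz('top',[r['location']],.0 if n=='glaze' else .1).round(3))
```

```text
top [ 21  21 296] [179. 220.]
top [ 20  21 294] [202.7 214. ]
top [ 21  21 292] [226.2 207.9]
top [ 20  21 290] [249.5 202. ]
top [ 21  20 287] [272.8 196.1]
[[ 0.5362  0.1954  0.0985]
 [ 0.5521  0.1312  0.0985]
 [ 0.5681  0.0668  0.0985]
 [ 0.5837  0.003   0.0985]
 [ 0.5994 -0.0612  0.0985]]
1.2381059
centre [0.56788494 0.0670539 ] len 1.0007326599426765 yaw 13.828324317923059
scene [ 24  13 191] [327.5 171.9]
scene [ 23  11 129] [302.4 176.6]
scene [ 27  15 239] [278.9 185.9]
scene [ 27  16 260] [252.6 193.4]
scene [ 27  18 283] [224.8 201.4]
[[ 0.5329  0.1941  0.0985]
 [ 0.5399  0.1289  0.0985]
 [ 0.5649  0.0657  0.0985]
 [ 0.5808  0.0016  0.0985]
 [ 0.5966 -0.063   0.0985]]
0.74421716
centre [0.56304252 0.06545883] len 1.0048132177530462 yaw 14.710993706701919
[ 5.98664208e+01  2.05564755e+01  8.65394291e+01  6.35655335e-04
  7.29103345e+01 -6.59510972e+00] toolyaw x 156.46134357487543
glaze 0.85 [[0.508 0.326 0.   ]]
gnome 0.71 [[0.672 0.226 0.1  ]]
```

Call:
servo_tool(gripper=0, steps=[{"dx": -0.035, "dy": -0.017, "az": -3}, {"dx": -0.07, "dy": -0.035, "az": -6}, {"dx": -0.105, "dy": -0.052, "az": -10}, {"dx": -0.14, "dy": -0.07, "az": -14}, {"dx": -0.175, "dy": -0.087, "az": -18}, {"dx": -0.21, "dy": -0.105, "az": -22}, {"dx": -0.245, "dy": -0.122, "az": -26}, {"dx": -0.28, "dy": -0.14, "az": -30}, {"dx": -0.315, "dy": -0.157, "az": -33}, {"dx": -0.35, "dy": -0.175, "az": -37.4}, {"dx": -0.385, "dy": -0.192, "az": -37.4}, {"dx": -0.4136, "dy": -0.206, "az": -37.4}, {"dx": -0.4136, "dy": -0.206, "az": -37.4}, {"dx": -0.4136, "dy": -0.206, "az": -37.4}, {"dx": -0.4136, "dy": -0.206, "dz": 0.03, "az": -37.4}, {"dx": -0.4136, "dy": -0.206, "dz": 0.06, "az": -37.4}, {"dx": -0.4136, "dy": -0.206, "dz": 0.09, "az": -37.4}, {"dx": -0.4136, "dy": -0.206, "dz": 0.09, "az": -37.4}, {"dx": -0.4136, "dy": -0.206, "dz": 0.09, "az": -37.4}])

```text
invalid input at $.steps[0]: expected keys dx, dy, dz, ax, ay, az
```

Call:
servo_tool(gripper=0, steps=[{"dx": -0.035, "dy": -0.017, "dz": 0, "ax": 0, "ay": 0, "az": -3}, {"dx": -0.07, "dy": -0.035, "dz": 0, "ax": 0, "ay": 0, "az": -6}, {"dx": -0.105, "dy": -0.052, "dz": 0, "ax": 0, "ay": 0, "az": -10}, {"dx": -0.14, "dy": -0.07, "dz": 0, "ax": 0, "ay": 0, "az": -14}, {"dx": -0.175, "dy": -0.087, "dz": 0, "ax": 0, "ay": 0, "az": -18}, {"dx": -0.21, "dy": -0.105, "dz": 0, "ax": 0, "ay": 0, "az": -22}, {"dx": -0.245, "dy": -0.122, "dz": 0, "ax": 0, "ay": 0, "az": -26}, {"dx": -0.28, "dy": -0.14, "dz": 0, "ax": 0, "ay": 0, "az": -30}, {"dx": -0.315, "dy": -0.157, "dz": 0, "ax": 0, "ay": 0, "az": -33}, {"dx": -0.35, "dy": -0.175, "dz": 0, "ax": 0, "ay": 0, "az": -37.4}, {"dx": -0.385, "dy": -0.192, "dz": 0, "ax": 0, "ay": 0, "az": -37.4}, {"dx": -0.4136, "dy": -0.206, "dz": 0, "ax": 0, "ay": 0, "az": -37.4}, {"dx": -0.4136, "dy": -0.206, "dz": 0, "ax": 0, "ay": 0, "az": -37.4}, {"dx": -0.4136, "dy": -0.206, "dz": 0, "ax": 0, "ay": 0, "az": -37.4}, {"dx": -0.4136, "dy": -0.206, "dz": 0.03, "ax": 0, "ay": 0, "az": -37.4}, {"dx": -0.4136, "dy": -0.206, "dz": 0.06, "ax": 0, "ay": 0, "az": -37.4}, {"dx": -0.4136, "dy": -0.206, "dz": 0.09, "ax": 0, "ay": 0, "az": -37.4}, {"dx": -0.4136, "dy": -0.206, "dz": 0.09, "ax": 0, "ay": 0, "az": -37.4}, {"dx": -0.4136, "dy": -0.206, "dz": 0.09, "ax": 0, "ay": 0, "az": -37.4}])

```text
time: 2.73
ee_pos: [0.5343, 0.1966, 0.1542]
tool_rot: [[-0.971, -0.241, -0.005], [-0.241, 0.971, -0.001], [0.005, 0.0, -1.0]]
wrist_force: [-0.2, -0.1, 0.4]
opening: 0.0002
grip_force: 0.0
```

Run:
```python
from h import *
print(arm.tip_reach, status.get_state()['ee_pos'], status.get_state()['wrist_force'])
im,d=viewer.grab_frame('scene'); cv2.imwrite('pics/s2.png',cv2.resize(im[90:240,200:400,::-1],(800,600)))
```

```text
0.014 [0.53429221 0.19663978 0.15423524] [-0.16479461 -0.13894389  0.40623933]
```

View pics/s2.png

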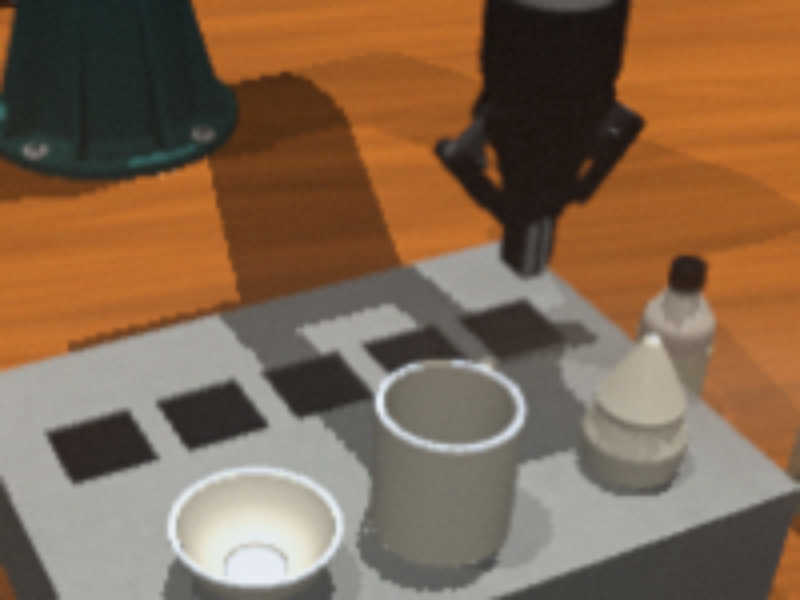

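The closed fingertips hang over cap0 at crop (525,272), roughly 40 mm above it, and clear of the gnome and mug.

Call:
servo_tool(steps=[{"dx": -0.002, "dy": 0, "dz": 0.02, "ax": 0, "ay": 0, "az": 0}, {"dx": -0.002, "dy": 0, "dz": 0.034, "ax": 0, "ay": 0, "az": 0}, {"dx": -0.002, "dy": 0, "dz": 0.038, "ax": 0, "ay": 0, "az": 0}, {"dx": -0.002, "dy": 0, "dz": 0.038, "ax": 0, "ay": 0, "az": 0}])

```text
time: 3.12
ee_pos: [0.5387, 0.197, 0.1182]
tool_rot: [[-0.971, -0.24, 0.001], [-0.24, 0.971, 0.0], [-0.001, 0.0, -1.0]]
wrist_force: [0.1, 0.5, 0.2]
opening: 0.0
grip_force: 0.0
```

Call:
servo_tool(steps=[{"dx": 0, "dy": 0, "dz": 0.001, "ax": 0, "ay": 0, "az": 0}, {"dx": 0, "dy": 0, "dz": 0.002, "ax": 0, "ay": 0, "az": 0}, {"dx": 0, "dy": 0, "dz": 0.002, "ax": 0, "ay": 0, "az": 0}])

```text
time: 3.37
ee_pos: [0.5392, 0.1967, 0.1164]
tool_rot: [[-0.971, -0.24, 0.002], [-0.24, 0.971, 0.0], [-0.002, -0.0, -1.0]]
wrist_force: [-0.1, 0.8, 0.5]
opening: 0.0
grip_force: 0.0
```

Call:
servo_tool(steps=[{"dx": 0, "dy": 0, "dz": 0.001, "ax": 0, "ay": 0, "az": 0}, {"dx": 0, "dy": 0, "dz": 0.001, "ax": 0, "ay": 0, "az": 0}, {"dx": 0, "dy": 0, "dz": 0.001, "ax": 0, "ay": 0, "az": 0}])

```text
time: 3.62
ee_pos: [0.5385, 0.1965, 0.1145]
tool_rot: [[-0.971, -0.24, 0.0], [-0.24, 0.971, -0.0], [-0.0, -0.0, -1.0]]
wrist_force: [-0.7, -0.5, 0.0]
opening: -0.0002
grip_force: 0.0
```

Call:
servo_tool(steps=[{"dx": 0, "dy": 0, "dz": 0.001, "ax": 0, "ay": 0, "az": 0}, {"dx": 0, "dy": 0, "dz": 0.001, "ax": 0, "ay": 0, "az": 0}, {"dx": 0, "dy": 0, "dz": 0.001, "ax": 0, "ay": 0, "az": 0}])

```text
time: 3.87
ee_pos: [0.5384, 0.1965, 0.1132]
tool_rot: [[-0.971, -0.24, -0.0], [-0.24, 0.971, -0.0], [0.0, -0.0, -1.0]]
wrist_force: [-0.5, 0.3, 0.1]
opening: 0.0003
grip_force: 0.0
```

Call:
servo_tool(steps=[{"dx": 0, "dy": 0, "dz": 0.001, "ax": 0, "ay": 0, "az": 0}, {"dx": 0, "dy": 0, "dz": 0.001, "ax": 0, "ay": 0, "az": 0}, {"dx": 0, "dy": 0, "dz": 0.001, "ax": 0, "ay": 0, "az": 0}])

```text
time: 4.12
ee_pos: [0.5386, 0.1965, 0.1126]
tool_rot: [[-0.971, -0.24, 0.0], [-0.24, 0.971, -0.0], [-0.0, -0.0, -1.0]]
wrist_force: [-0.7, -0.9, 4.8]
opening: -0.0005
grip_force: 2.2
```

Call:
servo_tool(steps=[{"dx": 0, "dy": 0, "dz": 0.001, "ax": 0, "ay": 0, "az": 0}, {"dx": 0, "dy": 0, "dz": 0.001, "ax": 0, "ay": 0, "az": 0}, {"dx": 0, "dy": 0, "dz": 0.001, "ax": 0, "ay": 0, "az": 0}])

```text
time: 4.37
ee_pos: [0.5386, 0.1965, 0.1125]
tool_rot: [[-0.971, -0.24, 0.001], [-0.24, 0.971, -0.0], [-0.001, -0.0, -1.0]]
wrist_force: [-3.6, -1.0, 13.3]
opening: -0.0003
grip_force: 6.5
```

Cap0 is solid: contact came at TCP z 0.1126 and did not give. A hop of 66 mm to the same commanded depth tests the next cap.

Call:
servo_tool(steps=[{"dx": 0, "dy": 0, "dz": -0.015, "ax": 0, "ay": 0, "az": 0}, {"dx": 0, "dy": -0.033, "dz": -0.015, "ax": 0, "ay": 0, "az": 0}, {"dx": 0, "dy": -0.066, "dz": -0.015, "ax": 0, "ay": 0, "az": 0}, {"dx": 0, "dy": -0.066, "dz": -0.015, "ax": 0, "ay": 0, "az": 0}, {"dx": 0, "dy": -0.066, "dz": -0.008, "ax": 0, "ay": 0, "az": 0}, {"dx": 0, "dy": -0.066, "dz": -0.004, "ax": 0, "ay": 0, "az": 0}, {"dx": 0, "dy": -0.066, "dz": -0.002, "ax": 0, "ay": 0, "az": 0}, {"dx": 0, "dy": -0.066, "dz": 0, "ax": 0, "ay": 0, "az": 0}, {"dx": 0, "dy": -0.066, "dz": 0, "ax": 0, "ay": 0, "az": 0}, {"dx": 0, "dy": -0.066, "dz": 0, "ax": 0, "ay": 0, "az": 0}])

```text
time: 5.2
ee_pos: [0.5533, 0.1329, 0.1125]
tool_rot: [[-0.97, -0.241, -0.001], [-0.241, 0.97, -0.001], [0.001, -0.001, -1.0]]
wrist_force: [-5.6, -4.7, 18.0]
opening: 0.0002
grip_force: 9.1
```

Cap1 is solid too.

Call:
servo_tool(steps=[{"dx": 0, "dy": 0, "dz": -0.015, "ax": 0, "ay": 0, "az": 0}, {"dx": 0, "dy": -0.033, "dz": -0.015, "ax": 0, "ay": 0, "az": 0}, {"dx": 0, "dy": -0.066, "dz": -0.015, "ax": 0, "ay": 0, "az": 0}, {"dx": 0, "dy": -0.066, "dz": -0.015, "ax": 0, "ay": 0, "az": 0}, {"dx": 0, "dy": -0.066, "dz": -0.008, "ax": 0, "ay": 0, "az": 0}, {"dx": 0, "dy": -0.066, "dz": -0.004, "ax": 0, "ay": 0, "az": 0}, {"dx": 0, "dy": -0.066, "dz": -0.002, "ax": 0, "ay": 0, "az": 0}, {"dx": 0, "dy": -0.066, "dz": 0, "ax": 0, "ay": 0, "az": 0}, {"dx": 0, "dy": -0.066, "dz": 0, "ax": 0, "ay": 0, "az": 0}, {"dx": 0, "dy": -0.066, "dz": 0, "ax": 0, "ay": 0, "az": 0}])

```text
time: 6.03
ee_pos: [0.5688, 0.0695, 0.1125]
tool_rot: [[-0.97, -0.242, -0.002], [-0.242, 0.97, -0.0], [0.002, -0.0, -1.0]]
wrist_force: [-6.2, -1.4, 20.1]
opening: -0.0002
grip_force: 9.6
```

Cap2 is solid.

Call:
servo_tool(steps=[{"dx": 0, "dy": 0, "dz": -0.015, "ax": 0, "ay": 0, "az": 0}, {"dx": 0, "dy": -0.033, "dz": -0.015, "ax": 0, "ay": 0, "az": 0}, {"dx": 0, "dy": -0.067, "dz": -0.015, "ax": 0, "ay": 0, "az": 0}, {"dx": 0, "dy": -0.067, "dz": -0.015, "ax": 0, "ay": 0, "az": 0}, {"dx": 0, "dy": -0.067, "dz": -0.008, "ax": 0, "ay": 0, "az": 0}, {"dx": 0, "dy": -0.067, "dz": -0.004, "ax": 0, "ay": 0, "az": 0}, {"dx": 0, "dy": -0.067, "dz": -0.002, "ax": 0, "ay": 0, "az": 0}, {"dx": 0, "dy": -0.067, "dz": 0, "ax": 0, "ay": 0, "az": 0}, {"dx": 0, "dy": -0.067, "dz": 0, "ax": 0, "ay": 0, "az": 0}, {"dx": 0, "dy": -0.067, "dz": 0, "ax": 0, "ay": 0, "az": 0}])

```text
time: 6.87
ee_pos: [0.5847, 0.0048, 0.1125]
tool_rot: [[-0.97, -0.242, -0.002], [-0.242, 0.97, -0.0], [0.002, 0.0, -1.0]]
wrist_force: [-6.3, 0.1, 19.3]
opening: 0.0001
grip_force: 9.6
```

Cap3 is solid, so cap4 should be the one.

Call:
servo_tool(steps=[{"dx": 0, "dy": 0, "dz": -0.015, "ax": 0, "ay": 0, "az": 0}, {"dx": 0, "dy": -0.033, "dz": -0.015, "ax": 0, "ay": 0, "az": 0}, {"dx": 0, "dy": -0.068, "dz": -0.015, "ax": 0, "ay": 0, "az": 0}, {"dx": 0, "dy": -0.068, "dz": -0.015, "ax": 0, "ay": 0, "az": 0}, {"dx": 0, "dy": -0.068, "dz": -0.008, "ax": 0, "ay": 0, "az": 0}, {"dx": 0, "dy": -0.068, "dz": -0.004, "ax": 0, "ay": 0, "az": 0}, {"dx": 0, "dy": -0.068, "dz": -0.002, "ax": 0, "ay": 0, "az": 0}, {"dx": 0, "dy": -0.068, "dz": 0, "ax": 0, "ay": 0, "az": 0}, {"dx": 0, "dy": -0.068, "dz": 0, "ax": 0, "ay": 0, "az": 0}, {"dx": 0, "dy": -0.068, "dz": 0, "ax": 0, "ay": 0, "az": 0}])

```text
time: 7.7
ee_pos: [0.602, -0.0618, 0.111]
tool_rot: [[-0.971, -0.24, -0.001], [-0.24, 0.971, 0.0], [0.001, 0.001, -1.0]]
wrist_force: [-0.5, 0.5, 1.9]
opening: 0.0003
grip_force: 1.0
```

Cap4 gives way: TCP z is 0.111 at only 1.9 N. I'll press it further, hold briefly, then lift.

Call:
servo_tool(steps=[{"dx": 0, "dy": 0, "dz": 0.0015, "ax": 0, "ay": 0, "az": 0}, {"dx": 0, "dy": 0, "dz": 0.003, "ax": 0, "ay": 0, "az": 0}, {"dx": 0, "dy": 0, "dz": 0.004, "ax": 0, "ay": 0, "az": 0}, {"dx": 0, "dy": 0, "dz": 0.004, "ax": 0, "ay": 0, "az": 0}, {"dx": 0, "dy": 0, "dz": 0.004, "ax": 0, "ay": 0, "az": 0}, {"dx": 0, "dy": 0, "dz": 0.004, "ax": 0, "ay": 0, "az": 0}])

```text
time: 8.2
ee_pos: [0.6026, -0.0626, 0.1075]
tool_rot: [[-0.971, -0.24, 0.0], [-0.24, 0.971, 0.0], [-0.0, -0.0, -1.0]]
wrist_force: [-1.4, 2.6, 4.6]
opening: -0.0002
grip_force: 2.1
```

Call:
servo_tool(steps=[{"dx": 0, "dy": 0, "dz": -0.01, "ax": 0, "ay": 0, "az": 0}, {"dx": 0, "dy": 0, "dz": -0.03, "ax": 0, "ay": 0, "az": 0}, {"dx": 0, "dy": 0, "dz": -0.06, "ax": 0, "ay": 0, "az": 0}, {"dx": 0, "dy": 0, "dz": -0.1, "ax": 0, "ay": 0, "az": 0}, {"dx": 0, "dy": 0, "dz": -0.12, "ax": 0, "ay": 0, "az": 0}, {"dx": 0, "dy": 0, "dz": -0.12, "ax": 0, "ay": 0, "az": 0}, {"dx": 0, "dy": 0, "dz": -0.12, "ax": 0, "ay": 0, "az": 0}, {"dx": 0, "dy": 0, "dz": -0.12, "ax": 0, "ay": 0, "az": 0}, {"dx": 0, "dy": 0, "dz": -0.12, "ax": 0, "ay": 0, "az": 0}, {"dx": 0, "dy": 0, "dz": -0.12, "ax": 0, "ay": 0, "az": 0}, {"dx": 0, "dy": 0, "dz": -0.12, "ax": 0, "ay": 0, "az": 0}, {"dx": 0, "dy": 0, "dz": -0.12, "ax": 0, "ay": 0, "az": 0}, {"dx": 0, "dy": 0, "dz": -0.12, "ax": 0, "ay": 0, "az": 0}, {"dx": 0, "dy": 0, "dz": -0.12, "ax": 0, "ay": 0, "az": 0}])

```text
time: 9.37
ee_pos: [0.6024, -0.0627, 0.227]
tool_rot: [[-0.971, -0.24, -0.001], [-0.24, 0.971, 0.0], [0.001, 0.0, -1.0]]
wrist_force: [0.0, 0.7, -0.3]
opening: 0.0003
grip_force: 0.0
```

Run:
```python
from h import *
im,d=viewer.grab_frame('top'); a=im[120:310,110:360,::-1]; cv2.imwrite('pics/t3.png',cv2.resize(a,(750,570)))
```

```text
(no output)
```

View pics/t3.png

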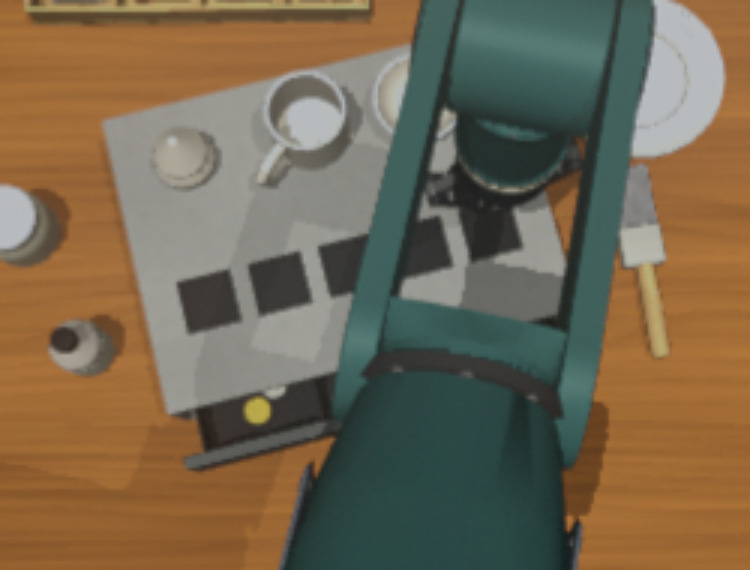

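The drawer is coming out, with its front edge at crop (190,462) to (330,430). The pottery is undisturbed. I'll wait a little longer and measure the travel.

Call:
servo_tool(steps=[{"dx": 0, "dy": 0, "dz": -0.01, "ax": 0, "ay": 0, "az": 0}, {"dx": 0, "dy": 0, "dz": -0.01, "ax": 0, "ay": 0, "az": 0}, {"dx": 0, "dy": 0, "dz": -0.01, "ax": 0, "ay": 0, "az": 0}, {"dx": 0, "dy": 0, "dz": -0.01, "ax": 0, "ay": 0, "az": 0}, {"dx": 0, "dy": 0, "dz": -0.01, "ax": 0, "ay": 0, "az": 0}, {"dx": 0, "dy": 0, "dz": -0.01, "ax": 0, "ay": 0, "az": 0}, {"dx": 0, "dy": 0, "dz": -0.01, "ax": 0, "ay": 0, "az": 0}, {"dx": 0, "dy": 0, "dz": -0.01, "ax": 0, "ay": 0, "az": 0}, {"dx": 0, "dy": 0, "dz": -0.01, "ax": 0, "ay": 0, "az": 0}, {"dx": 0, "dy": 0, "dz": -0.01, "ax": 0, "ay": 0, "az": 0}, {"dx": 0, "dy": 0, "dz": -0.01, "ax": 0, "ay": 0, "az": 0}, {"dx": 0, "dy": 0, "dz": -0.01, "ax": 0, "ay": 0, "az": 0}])

```text
time: 10.42
ee_pos: [0.6024, -0.0627, 0.2373]
tool_rot: [[-0.971, -0.24, -0.0], [-0.24, 0.971, -0.0], [0.0, -0.0, -1.0]]
wrist_force: [-0.7, 1.1, -0.7]
opening: -0.0005
grip_force: 0.0
```

Run:
```python
from h import *
im,d=viewer.grab_frame('top'); d0=np.load('top_d.npy'); c=viewer.camera_info('top')
v,u=np.mgrid[245:290,165:225]; uv=np.c_[u.ravel(),v.ravel()]
o,r=ray('top',uv); 
X=o+r*d[v,u].reshape(-1,1); y=np.radians(13.83); ex=np.array([np.cos(y),np.sin(y)]); 
rel=X[:,:2]-[.5679,.0671]; lx=rel@ex-.05; ly=rel@[-ex[1],ex[0]]
m=(X[:,2]>.06)&(X[:,2]<.09)&(ly>60)|((X[:,2]>.06)&(X[:,2]<.1)&(ly>.05)&(ly<.17)&(lx<-.14))
print(m.sum(), np.percentile(lx[m],[1,5,50]) , np.median(X[m,2]),'expect outer face -0.21 (if front is flush at -0.14)')
```

```text
250 [-0.19229528 -0.19215053 -0.1865229 ] 0.08528517626929277 expect outer face -0.21 (if front is flush at -0.14)
```

Run:
```python
from h import *
im,d=viewer.grab_frame('top'); d0=np.load('top_d.npy')
cv2.imwrite('pics/t4.png',cv2.resize(im[235:295,150:230,::-1],(800,600),interpolation=cv2.INTER_NEAREST))
y=np.radians(13.83); ex=np.array([np.cos(y),np.sin(y)])
for D in(d0,d):
  for u in(185,195,205):
    v=np.arange(240,285); o,r=ray('top',np.c_[v*0+u,v]); X=o+r*D[v,u][:,None]
    lx=(X[:,:2]-[.5679,.0671])@ex-.05
    print(u,[(int(a),round(b*1000),round(c*1000)) for a,b,c in zip(v,lx,X[:,2])][::2])
```

```text
185 [(240, -108, 102), (242, -112, 98), (244, -118, 99), (246, -123, 102), (248, -129, 102), (250, -134, 98), (252, -139, 103), (254, -143, 88), (256, -148, 85), (258, -153, 84), (260, -154, 36), (262, -156, 2), (264, -162, 3), (266, -167, 2), (268, -173, 1), (270, -178, 0), (272, -184, -1), (274, -189, 2), (276, -194, -3), (278, -200, 1), (280, -206, 0), (282, -211, 2), (284, -217, 6)]
195 [(240, -115, 102), (242, -120, 100), (244, -125, 100), (246, -130, 97), (248, -136, 103), (250, -141, 101), (252, -144, 87), (254, -150, 87), (256, -153, 74), (258, -153, 10), (260, -157, -2), (262, -163, 1), (264, -169, 3), (266, -175, 3), (268, -180, -1), (270, -185, 0), (272, -191, 7), (274, -197, 5), (276, -202, 2), (278, -207, -2), (280, -213, -4), (282, -218, -1), (284, -224, -1)]
205 [(240, -121, 103), (242, -127, 104), (244, -131, 97), (246, -137, 100), (248, -141, 90), (250, -145, 82), (252, -151, 86), (254, -153, 54), (256, -154, 2), (258, -159, -3), (260, -165, -2), (262, -170, 0), (264, -176, -2), (266, -182, 2), (268, -187, 2), (270, -192, -4), (272, -198, 0), (274, -204, 3), (276, -2
[... 556 characters left out ...]
 103), (250, -140, 99), (252, -137, 17), (254, -143, 20), (256, -148, 19), (258, -154, 19), (260, -159, 20), (262, -165, 17), (264, -170, 17), (266, -181, 85), (268, -186, 86), (270, -191, 87), (272, -192, 16), (274, -197, 2), (276, -202, 3), (278, -208, 3), (280, -213, 3), (282, -218, 1), (284, -224, 3)]
205 [(240, -121, 100), (242, -126, 101), (244, -132, 105), (246, -137, 99), (248, -141, 92), (250, -138, 13), (252, -144, 17), (254, -149, 13), (256, -155, 17), (258, -161, 20), (260, -166, 16), (262, -172, 17), (264, -183, 88), (266, -188, 85), (268, -192, 78), (270, -193, 1), (272, -198, -1), (274, -204, 2), (276, -209, 1), (278, -215, 5), (280, -220, 2), (282, -225, -5), (284, -231, -3)]
```

View pics/t4.png

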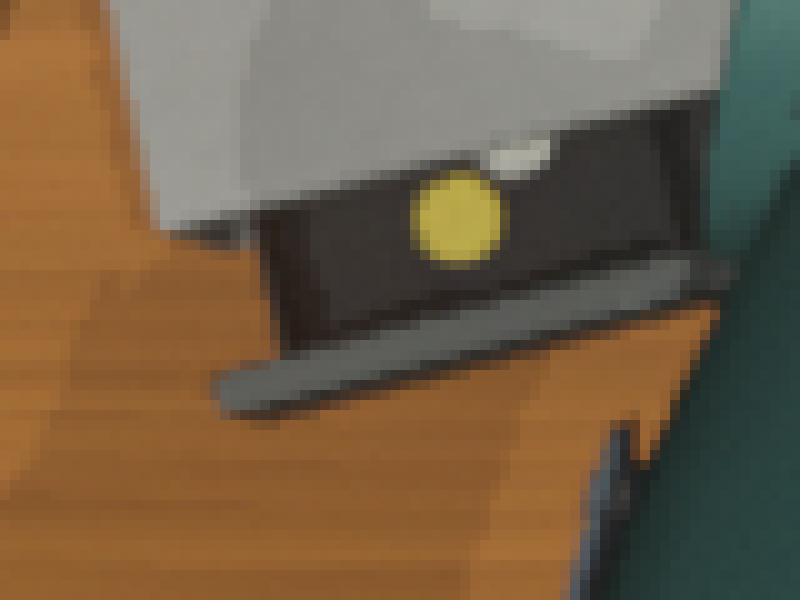

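The drawer is only about 39 mm out (its front went from -153 to -192 mm) and seems to have stopped. I'll check from the scene camera for an obstacle and see whether it is still moving.

Run:
```python
from h import *
im,d=viewer.grab_frame('scene'); cv2.imwrite('pics/s4.png',cv2.resize(im[:,:,::-1],(768,576)))
im,D=viewer.grab_frame('top')
for u in (185,195,205):
    v=np.arange(262,282); o,r=ray('top',np.c_[v*0+u,v]); X=o+r*D[v,u][:,None]
    y=np.radians(13.83); lx=(X[:,:2]-[.5679,.0671])@[np.cos(y),np.sin(y)]-.05
    print(u,lx[X[:,2]>.07].min(), status.get_state()['time'])
p=im[:,:,::-1]
```

```text
185 -0.19215771135268167 10.6167
195 -0.19099292742721147 10.6167
205 -0.19207200852071782 10.6167
```

View pics/s4.png

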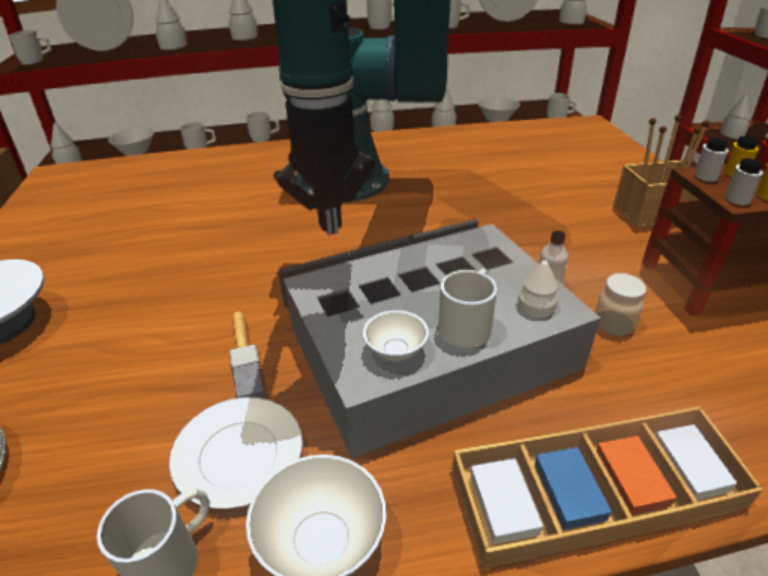

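Nothing stands in the way, and the drawer has stuck at about 40 mm. I'll press cap4 again, deeper, and hold it so that the catch stays clear.

Call:
servo_tool(steps=[{"dx": 0, "dy": 0, "dz": 0.035, "ax": 0, "ay": 0, "az": 0}, {"dx": 0, "dy": 0, "dz": 0.07, "ax": 0, "ay": 0, "az": 0}, {"dx": 0, "dy": 0, "dz": 0.1, "ax": 0, "ay": 0, "az": 0}, {"dx": 0, "dy": 0, "dz": 0.118, "ax": 0, "ay": 0, "az": 0}, {"dx": 0, "dy": 0, "dz": 0.123, "ax": 0, "ay": 0, "az": 0}, {"dx": 0, "dy": 0, "dz": 0.127, "ax": 0, "ay": 0, "az": 0}, {"dx": 0, "dy": 0, "dz": 0.131, "ax": 0, "ay": 0, "az": 0}, {"dx": 0, "dy": 0, "dz": 0.131, "ax": 0, "ay": 0, "az": 0}, {"dx": 0, "dy": 0, "dz": 0.131, "ax": 0, "ay": 0, "az": 0}, {"dx": 0, "dy": 0, "dz": 0.131, "ax": 0, "ay": 0, "az": 0}, {"dx": 0, "dy": 0, "dz": 0.131, "ax": 0, "ay": 0, "az": 0}, {"dx": 0, "dy": 0, "dz": 0.131, "ax": 0, "ay": 0, "az": 0}, {"dx": 0, "dy": 0, "dz": 0.131, "ax": 0, "ay": 0, "az": 0}, {"dx": 0, "dy": 0, "dz": 0.131, "ax": 0, "ay": 0, "az": 0}, {"dx": 0, "dy": 0, "dz": 0.131, "ax": 0, "ay": 0, "az": 0}, {"dx": 0, "dy": 0, "dz": 0.131, "ax": 0, "ay": 0, "az": 0}, {"dx": 0, "dy": 0, "dz": 0.131, "ax": 0, "ay": 0, "az": 0}, {"dx": 0, "dy": 0, "dz": 0.131, "ax": 0, "ay": 0, "az": 0}])

```text
time: 12.12
ee_pos: [0.6028, -0.0628, 0.1066]
tool_rot: [[-0.971, -0.24, 0.001], [-0.24, 0.971, -0.0], [-0.001, -0.0, -1.0]]
wrist_force: [-2.7, 0.4, 5.6]
opening: -0.0001
grip_force: 2.9
```

```bash
cat > m.py <<'E'
from h import *
im,D=viewer.grab_frame('top'); y=np.radians(13.83)
for u in (178,185,195,205):
    v=np.arange(256,300); o,r=ray('top',np.c_[v*0+u,v]); X=o+r*D[v,u][:,None]
    lx=(X[:,:2]-[.5679,.0671])@[np.cos(y),np.sin(y)]-.05; k=(X[:,2]>.07)&(X[:,2]<.1)
    print(u,lx[k].min() if k.any() else None)
print(status.get_state()['time'])
E
python3 m.py
```

```text
178 None
185 None
195 None
205 None
12.1667
```

Run:
```python
from h import *
im,d=viewer.grab_frame('top'); cv2.imwrite('pics/t5.png',cv2.resize(im[120:310,110:360,::-1],(750,570)))
```

```text
(no output)
```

View pics/t5.png

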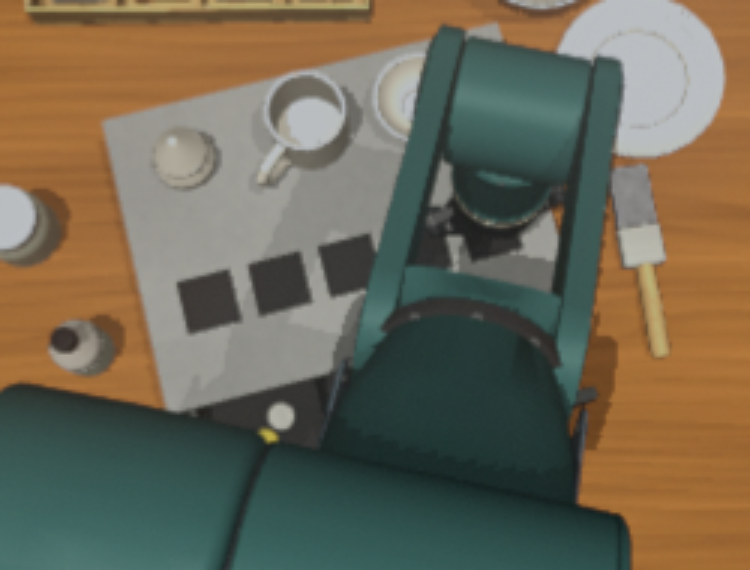

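The arm now hides the drawer front, but the coin moved from (257,410) to about (267,437), so the drawer came out further. I'll lift clear and measure again.

Call:
servo_tool(steps=[{"dx": 0, "dy": 0, "dz": -0.004, "ax": 0, "ay": 0, "az": 0}, {"dx": 0, "dy": 0, "dz": -0.012, "ax": 0, "ay": 0, "az": 0}, {"dx": 0, "dy": 0, "dz": -0.04, "ax": 0, "ay": 0, "az": 0}, {"dx": 0, "dy": 0, "dz": -0.08, "ax": 0, "ay": 0, "az": 0}, {"dx": 0, "dy": 0, "dz": -0.12, "ax": 0, "ay": 0, "az": 0}, {"dx": 0, "dy": 0, "dz": -0.14, "ax": 0, "ay": 0, "az": 0}, {"dx": 0, "dy": 0, "dz": -0.14, "ax": 0, "ay": 0, "az": 0}, {"dx": 0, "dy": 0, "dz": -0.14, "ax": 0, "ay": 0, "az": 0}])

```text
time: 12.88
ee_pos: [0.6037, -0.063, 0.2482]
tool_rot: [[-0.971, -0.24, 0.004], [-0.24, 0.971, -0.001], [-0.004, -0.002, -1.0]]
wrist_force: [-0.7, 0.8, -0.4]
opening: -0.0002
grip_force: 0.0
```

```bash
python3 m.py
python3 - <<'E'
from h import *
im,d=viewer.grab_frame('top')
cv2.imwrite('pics/t6.png',cv2.resize(im[120:310,110:360,::-1],(750,570)))
for p,uv in (('cap4',(272.8,196.1)),('cap3',(249.5,202))):
    o,r=ray('top',[uv]); v,u=round(uv[1]),round(uv[0]); print(p,(o+r*np.median(d[v-4:v+5,u-4:u+5]))[0,2])
E
```

```text
178 -0.223000749460662
185 -0.22287247055333037
195 -0.2221820678744565
205 -0.22104088612486805
12.9333
cap4 0.09953429045320816
cap3 0.09927423540853164
```

View pics/t6.png

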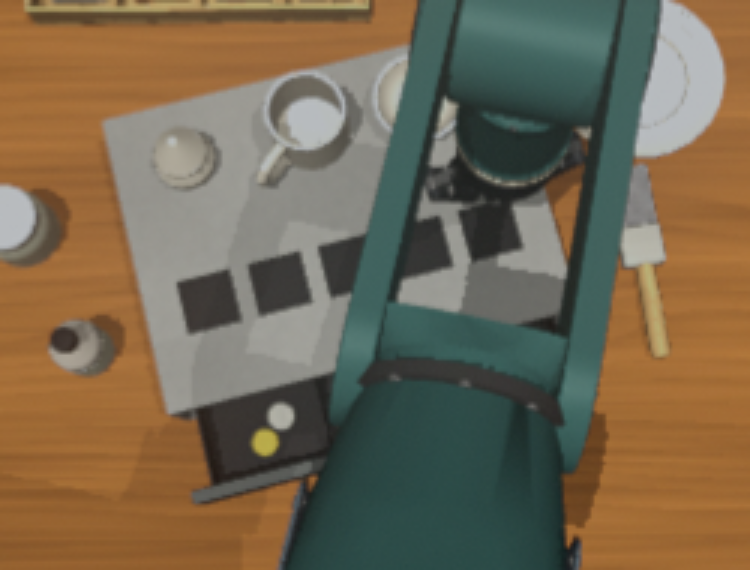

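The drawer is fully open: its front moved from -153 to -223 mm, which is 70 mm. Cap4 is back up level with cap3, and the loose things visible in this view stand where they were.

```bash
python3 -c "
from bench import order
print(order.finish_job())"
```

```text
the job is handed in; nothing more can be done
None
```

The job is handed in, verdict not shown: cap4 was the sprung release, and it took two presses because the drawer stuck at about 40 mm after the first; at hand-in the drawer measured 70 mm open, the button was back up, the arm was clear, and nothing had visibly moved.

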